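Open the clamped jar

TASK

Open the square jar that stands loosely in the jar clamp: push the clamp's sliding jaw along until it holds the jar snugly against the fixed jaw so that it cannot turn, then unscrew its tight cap anticlockwise, stop turning as soon as the threads let go, and lift the cap straight off without lifting or turning the jar or disturbing the other things. Finish while still holding the cap: keep it level just above the open jar, clear of it by about two centimetres; do not put it down or let go.

Things in the scene. Friction and masses are not known exactly. Their poses are not given: they have to be found in the camera images.
- clamp: Jar clamp fixed to the table: white board 120 (x) x 285 (y) x 15 mm thick. Origin on the table surface, z up, 62 mm in +y from the board's centre. The upright fixed jaw (steel, rubber face, 45 mm high above the board, 76 mm wide) is on the +y side, its face at y = +40 mm looking to -y; the sliding jaw comes from the -y side. The jar stands on the board between the faces.
- jaw (a joint): Travel of the sliding jaw along the clamp's +y (m): 0 = fully open, its rubber face at clamp y = -62 mm; at 0.038 the faces are 64 mm apart, just the jar's width. Stiff: it takes about 12 N to slide it (some 4 N more once it pushes the jar along) and it stays where it is left. Jaw plate 45 mm high above the board, 76 mm wide.
- jaw_handle (a point): Point on the axis of the sliding jaw's handle, an upright black round grip 22 mm in diameter, 61 mm long (from 45 to about 106 mm above the table); this point is 85 mm above the table and 70 mm behind (clamp -y of) the jaw's rubber face. Moves with the jaw. Below it the jaw's carriage, 44 mm wide, is 32 mm above the table.
- jar: The jar to open: amber glass, square, 64 x 64 mm, rounded corners, body 60 mm high, then a sloping shoulder to 76 mm and a round neck 51 mm across up to the rim at 97 mm; 0.3 to 0.6 kg. Origin at the centre of its underside, z up, x and y square to its faces. It stands on the clamp's board within 12 mm of clamp x = 0, with a few mm to spare from either jaw, within 0.1 rad of square.
- cap: Steel twist-off cap screwed tight on the jar: round, 65 mm across, 16 mm high, about 40 g. Origin at the centre of its lower edge, 85.5 mm above the jar's underside while screwed on (top 116.5 mm above the table); z up. Its x axis lies along the jar's x axis when tight. Turning it anticlockwise seen from above (positive about z) loosens it; this takes 0.3 to 0.6 N m at first.
- jar_rim (a point): Centre of the jar's mouth at the height of the rim, 97 mm above the jar's underside. The cap's lugs come out from under the neck's threads after 0.9 to 1.0 rad of turn (about 55 degrees), a springy liner under its top pushing it up (16 N) by up to 2 mm; then it lifts off freely, with 1.4 mm of play around the neck. Turned beyond 1.4 rad (80 degrees) it nears the next threads: too far.
- jar_two: Another square jar of the same kind with its cap on, 64 x 64 x 101 mm, standing on the table beyond the clamp board; leave alone. Origin under its centre.
- tray: Foil meal tray with a white card lid, 205 (x) x 145 (y) x 45 mm, on the table beside the clamp; leave alone. Origin under its centre.
- tin: Closed food tin, 72 mm across, 95 mm high, on the table beyond the clamp board; leave alone. Origin under its centre.
- spoon: Serving spoon, 210 mm long, lying on the table between the robot and the clamp; leave alone. Origin under its middle.
- bowl: Steel bowl, 150 mm across, 60 mm high, at the right of the table; leave alone. Origin under its centre.
- round_jar: Closed round jar, 76 mm across, 130 mm high, at the right of the table; leave alone. Origin under its centre.
- bottle: White bottle, 64 mm across, 190 mm high, at the right of the table; leave alone. Origin under its centre.
Things that resemble listed ones, but are neither listed nor needed, are in the scene too. Several things have the shape of the cap; the one meant has the colours described above.

How it is judged (in metres and radians):
On the way, in this order (a step that is already met when the one before it is completed fails the run):
1. the jar is clamped snugly and square between the jaws, cap still on and tight (value of joint jaw above 0.036 m and angle between the x axis of jar and the x axis of clamp, either way round below 0.08 rad and angle between the x axis of cap and the x axis of jar, either way round below 0.3 rad), for 0.3 s.
2. the cap has been turned loose while on the jar (angle between the x axis of cap and the x axis of jar, either way round above 0.8 rad and z of cap in the frame of jar below 0.093 m).
At the end, for the whole second after the job is handed in: The fingers hold the cap still and level (0.15 rad), its lower edge 6 to 45 mm above the jar's rim, within 15 mm of the jar's axis, touching nothing else; the jar stands on the board (within 3 mm), upright, square with the clamp within 0.12 rad, the jaw closed on it (joint above 0.034) (z of cap in the frame of jar_rim between 0.006 and 0.045 m and horizontal distance between cap and jar_rim below 0.015 m and angle between cap's own z axis and vertical below 0.15 rad and linear speed of cap below 0.02 m/s and contact force between the fingers and cap above 1 N and contact force between cap and jar below 0.05 N and value of joint jaw above 0.034 m and angle between the x axis of jar and the x axis of clamp, either way round below 0.12 rad and angle between jar's own z axis and vertical below 0.06 rad and z of jar in the frame of clamp between 0.012 and 0.018 m); the arm keeps its last pose, push and grip.
It fails at once if the jar turned in the clamp (more than 0.2 rad from square) (angle between the x axis of jar and the x axis of clamp, either way round above 0.2 rad).
It fails at once if the jar was lifted off the board by more than 8 mm (z of jar in the frame of clamp above 0.023 m).
It fails at once if the cap was turned on past 1.4 rad, well after the threads let go (angle between the x axis of cap and the x axis of jar, either way round above 1.4 rad).
It fails at once if another thing was pushed by more than 30 mm (distance of any of jar_two, tray, tin, spoon, bowl, round_jar, bottle from where it was at the start of the episode above 0.03 m).
It also fails if it takes over 51 s, if anything falls off the work surface, if the arm or the gripper's body presses on something with over 40 N, if the wrist force passes 120 N, or if a joint passes its speed limit or range.

ROBOT

A 6-joint arm with a two-finger parallel gripper is mounted at the origin on the work surface. World frame = base frame: x ahead of the robot, y to its left, z up, the work surface at z = 0. Lengths are in mm, angles in rad, forces in N, time in s.
With the tool pointing down it reaches from about 300 to 775 mm from the base axis. Payload 14.6 kg.
Tool frame: the origin (TCP) lies between the finger pads; the fingertips stand 8 mm ahead of it and the grasp point (between the pads) lies 11 mm behind it; y points along the fingers, x is the direction in which the jaws open and shut, and the axes are right-handed (so a half turn about y gives the same grasp; the last joint's range is limited). The gripper opens to 94 mm and grips with 3 to 60 N. Pads are 16 mm wide; open, the fingers measure 119 mm over their backs; the gripper's body (75 mm by 177 mm) begins 78 mm behind the grasp point.
Start: joints at [-1.41, 0.3, 1.521, -0, 1.321, -0.067], TCP at [124.203, -535.783, 213.446] pointing down, gripper open.
Joint ranges: [-3.03, 3.03], [-0.79, 2.21], [0.23, 2.52], [-1.04, 4.18], [0, 3.07], [-2.55, 2.55]. Speed limits (rad/s): [2.22, 2.22, 2.57, 3.14, 3.14, 3.14].

INTERFACE

Orientations are given as [roll, pitch, yaw] about the fixed x, y, z axes, in that order (R = Rz(yaw) Ry(pitch) Rx(roll)).
In Python, from cell import read_state, imaging, order gives the robot as it stands. The module is installed in compiled form; this text tells all that it offers.
- The arm moves only by the shell command python3 -m handwheel 'ROWS' [FORCE]. ROWS is JSON, a list that holds one entry, the list of rows, each a list of 7 numbers: the shift along the tool's x, y, z in mm, then the turn, a rotation vector about the tool's x, y, z in degrees, then the opening, from -1 (shut) to 1 (fully open), so that 0 is half open. A call has 1 to 5 rows; each row is the pose to reach, as a shift and turn from the pose measured when the call began, along the tool's axes at that moment; what a row does not reach only later rows make up. A row lasts 1/12 s, in which the tool goes at most 41.7 mm and 7.16 degrees, less where a joint would pass 70% of its speed; a pose out of reach is approached as far as the arm can. A call with a gripper value outside its range is refused whole. The fingers move at their own pace and stop on an object; FORCE is the grip in N (left out, the last holds). Time passes only in rows, so rows that repeat a pose let the fingers close. It gives the time, the measured TCP pose, the force and the opening at its end, in the units of the state.
- read_state(): the state, without advancing time (a new reading comes with each control period).
- imaging.camera(name): name is "side" or "top" or "wrist"; returns (picture, depth): 384x512x3 uint8, red, green, blue; 384x512 float32, mm along the optical axis (not along the pixel's ray), 0 where there is no reading.
- imaging.get_calibration(name): a dict with "mtx" (3x3 intrinsics, pixels), "world_from_camera" (4x4, takes a point from camera to world coordinates); the wrist camera has in their place "hand_eye" (4x4, takes a point from camera to tool coordinates, whose origin is the TCP and whose axes are the tool frame's). Camera axes: x right, y down, z forward; pixel columns grow to the right and rows downward; lengths in mm; the calibration is good to about 2 mm. A picture is of the moment at which its call begins: read the wrist's pose just before it. get_calibration takes no time and is no camera call.
- order.sign_off(): hands the job in, once; it reports no verdict.
The state is a dict: "clock": time; "joints": joint angles; "qd": joint speeds; "effort": joint torques, N m; "eef_pos": TCP position; "eef_rot": TCP orientation; "wrist_force": force on the tool from outside, world axes, zero at the start; "moment": the same for the moment, N m; "finger_gap": finger opening in mm.
Only numpy, scipy, OpenCV 4.12 (cv2) and the standard library are available. Lean on these libraries where they do the work, as an engineer would, in place of code of your own. Each camera call takes 0.05 s, during which the arm holds its last target.

## Working session

There is one attempt and no reset: what is moved stays moved. The work goes in short steps, Python scripts to look and compute and a shell command to move; the robot and the scene stay as the last step left them, time stands still between calls to the robot, and variables do not carry over. Pictures are saved under pics/ and viewed, and the job is handed in when it is done.

```bash
ls; mkdir -p pics; cat > h.py <<'E'
import numpy as np, cv2
from cell import read_state, imaging, order
from scipy.spatial.transform import Rotation as R
E
python3 - <<'E'
from h import *
s=read_state(); print(s)
for n in("top","side"):
    p,d=imaging.camera(n); cv2.imwrite(f"pics/{n}0.png",p[:,:,::-1]); np.savez(f"{n}0.npz",p=p,d=d)
    print(n,imaging.get_calibration(n))
print(imaging.get_calibration("wrist"))
E
```

```text
pics
{'clock': 0.0, 'joints': array([-1.40961150e+00,  3.00480043e-01,  1.52160032e+00, -8.90201978e-06,
        1.32071105e+00, -6.65732904e-02]), 'qd': array([-6.01257908e-04, -9.37612716e-04, -1.29873290e-03,  2.38461430e-03,
        7.32166299e-04, -5.69130193e-05]), 'effort': array([-8.16627271e-04, -5.31809092e+01, -3.52740777e+01,  7.08568026e-02,
        2.44136655e-02, -9.26714347e-05]), 'eef_pos': array([ 124.15338126, -535.53201186,  212.87328858]), 'eef_rot': array([-1.57072518e+00,  1.19667737e-03, -1.34303596e+00]), 'wrist_force': array([-0.23688664, -0.35117255, -0.04905784]), 'moment': array([-0.04157352, -0.07468877, -0.01549623]), 'finger_gap': 93.69622717508298}
top {'mtx': array([[372.41523513,   0.        , 254.16446887],
       [  0.        , 372.41523513, 194.2410753 ],
       [  0.        ,   0.        ,   1.        ]]), 'world_from_camera': array([[-2.31878794e-02, -9.94408645e-01,  1.03023148e-01,
         4.29374928e+02],
       [-9.99718013e-01,  2.35919133e-02,  2.70484615e-03,
        -5.57359307e+01],
       [-5.12023557e-03, -1.02931377e-01, -9.9467528
[... 467 characters left out ...]
50950e+02],
       [-1.22851981e-02, -7.44749682e-01, -6.67230833e-01,
         8.37131394e+02],
       [ 0.00000000e+00,  0.00000000e+00,  0.00000000e+00,
         1.00000000e+00]])}
{'mtx': array([[304.37911125,   0.        , 253.74643654],
       [  0.        , 304.37911125, 196.19357967],
       [  0.        ,   0.        ,   1.        ]]), 'hand_eye': array([[ 9.99999468e-01,  6.23778586e-04,  8.21292466e-04,
         2.64744749e-01],
       [-6.17664746e-04, -2.75492722e-01,  9.61302959e-01,
        -1.71125492e+02],
       [ 8.25900297e-04, -9.61302955e-01, -2.75492190e-01,
         8.05902476e+01],
       [ 0.00000000e+00,  0.00000000e+00,  0.00000000e+00,
         1.00000000e+00]])}
```

View pics/top0.png

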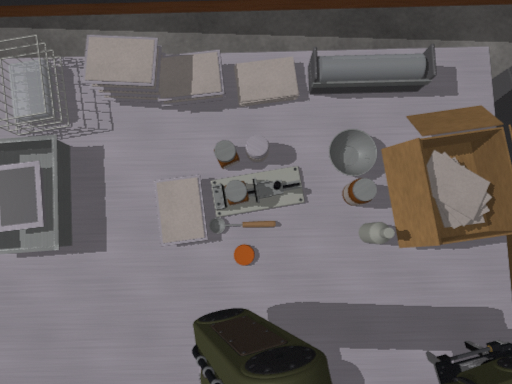

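View pics/side0.png

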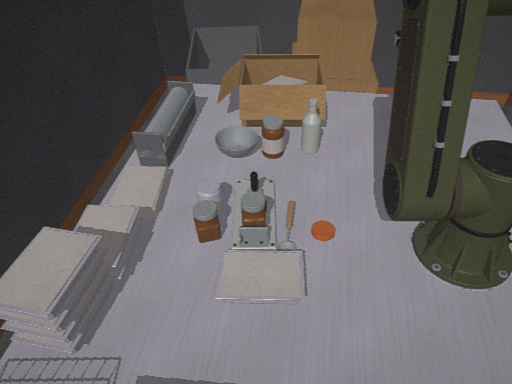

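```bash
python3 - <<'E'
from h import *
p=np.load("top0.npz")["p"]; d=np.load("top0.npz")["d"]
c=p[130:270,190:320]; cv2.imwrite("pics/topc.png",cv2.resize(c,None,fx=5.5,fy=4.2*1.3,interpolation=cv2.INTER_CUBIC)[:,:,::-1][:600] if 0 else cv2.resize(c,None,fx=4.25,fy=4.25,interpolation=cv2.INTER_CUBIC)[:,:,::-1])
p=np.load("side0.npz")["p"]
c=p[165:305,190:340]; cv2.imwrite("pics/sidec.png",cv2.resize(c,None,fx=4.25,fy=4.25,interpolation=cv2.INTER_CUBIC)[:,:,::-1])
E
```

```text
(no output)
```

View pics/topc.png

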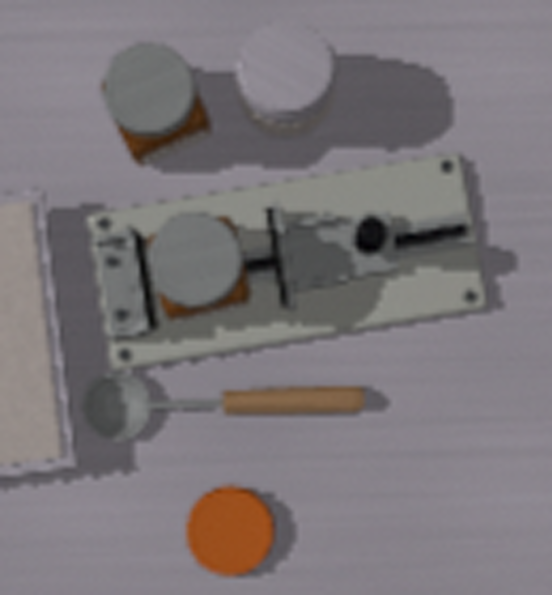

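View pics/sidec.png

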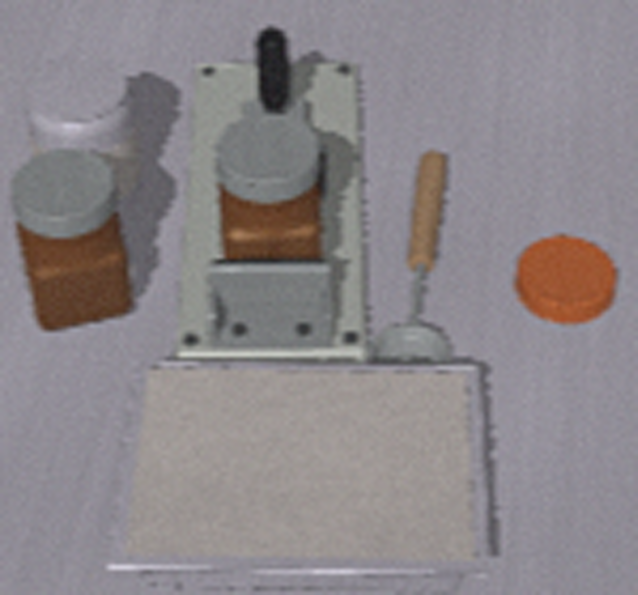

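```bash
cat >> h.py <<'E'
def cloud(d,cal,T=None):
    K=cal["mtx"]; T=cal["world_from_camera"] if T is None else T
    v,u=np.mgrid[:d.shape[0],:d.shape[1]]
    P=np.stack([(u-K[0,2])/K[0,0]*d,(v-K[1,2])/K[1,1]*d,d],-1)
    W=P@T[:3,:3].T+T[:3,3]; W[d==0]=np.nan; return W
def onplane(uv,z,cal,T=None):
    K=cal["mtx"]; T=cal["world_from_camera"] if T is None else T
    uv=np.atleast_2d(uv).astype(float)
    r=np.c_[(uv-K[:2,2])/[K[0,0],K[1,1]],np.ones(len(uv))]@T[:3,:3].T
    return T[:3,3]+r*((z-T[2,3])/r[:,2:])
E
python3 - <<'E'
from h import *
cal=imaging.get_calibration("top")
D=np.load("top0.npz");W=cloud(D["d"],cal);p=D["p"]
c=np.array([[92,215],[460,155],[485,303],[113,367]])/4.25+[190,130]-0.4
s=np.array([[105,223],[447,167],[471,296],[124,355]])/4.25+[190,130]-0.4
for q in(c,s):
    P=onplane(q,15,cal); print(P.round(1),P.mean(0)); 
    e=(P[0]-P[1])[:2]; f=(P[3]-P[2])[:2]; print("yaw of +y",np.degrees(np.arctan2(e[1],e[0])),np.degrees(np.arctan2(f[1],f[0])),np.linalg.norm(e))
    e=(P[0]-P[3])[:2]; f=(P[1]-P[2])[:2]; print("x",np.degrees(np.arctan2(e[1],e[0])),np.degrees(np.arctan2(f[1],f[0])),np.linalg.norm(e))
z=W[...,2]
print("table z",np.nanmedian(z[240:300,330:360]), "cap px",W[188:193,234:238,2].round(0))
# depth board
m=(z>9)&(z<21); m[:165]=0;m[225:]=0;m[:,:205]=0;m[:,310:]=0
r=cv2.minAreaRect(W[m][:,:2].astype(np.float32)); print("rect",r)
m=(z>105)&(z<125); m[:165]=0;m[225:]=0;m[:,:205]=0;m[:,265:]=0
print("cap",np.nanmean(W[m],0),m.sum(),cv2.minEnclosingCircle(W[m][:,:2].astype(np.float32)),np.nanmedian(z[m]))
m=(z>85)&(z<125); m[:165]=0;m[225:]=0;m[:,:265]=0;m[:,300:]=0
print("handle",np.nanmean(W[m],0),m.sum(),cv2.minEnclosingCircle(W[m][:,:2].astype(np.float32)),np.nanmedian(z[m]))
m=(z>45)&(z<80); m[:165]=0;m[225:]=0;m[:,:205]=0;m[:,310:]=0
n,l=cv2.connectedComponents(m.astype(np.uint8))
for i in range(1,n):
    if (l==i).sum()>5: print(W[l==i].mean(0).round(1),(l==i).sum(),cv2.minAreaRect(W[l==i][:,:2].astype(np.float32)))
E
```

```text
[[ 599.5   83.3   15. ]
 [ 638.4 -194.3   15. ]
 [ 526.3 -208.9   15. ]
 [ 485.1   68.9   15. ]] [562.33070325 -62.75001699  15.        ]
yaw of +y 97.98781254175864 98.42584849492467 280.2361548734054
x 7.13615192793418 7.4552876986265275 115.24417319898919
[[ 593.2   73.6   15. ]
 [ 629.5 -184.2   15. ]
 [ 531.8 -198.7   15. ]
 [ 493.9   60.6   15. ]] [562.08400251 -62.16385895  15.        ]
yaw of +y 98.02303180208472 98.31787837882406 260.29194689540714
x 7.413629141280395 8.453410528120024 100.17581675131729
table z 0.21907629510587867 cap px [[119. 117. 117. 112.]
 [118. 116. 117. 115.]
 [116. 117. 118. 117.]
 [119. 114. 116. 117.]
 [112. 116. 118. 117.]]
rect ((550.7108154296875, -62.121826171875), (297.96563720703125, 188.22903442382812), 88.5896987915039)
cap [552.30962297   0.76180839 116.22323261] 388 ((552.4745483398438, 0.9821211695671082), 32.38180923461914) 116.36361836045307
handle [ 568.86168399 -122.00581758  103.33847954] 45 ((569.656005859375, -122.25630187988281), 10.575820922851562) 103.93779847107226
[639.9  39.7  51.7] 10 ((639.1857299804688, 38.79696655273437
[... 231 characters left out ...]
20.637516021728516), (15.252883911132812, 3.477234363555908), 51.708412170410156)
[578.3  66.1  46.9] 8 ((577.878173828125, 65.01110076904297), (12.598442077636719, 3.213472843170166), 87.58462524414062)
[543.4  43.7  58.6] 91 ((543.663330078125, 42.95762252807617), (22.140684127807617, 73.26771545410156), 85.82992553710938)
[ 561.3 -118.7   70.9] 6 ((561.2923583984375, -118.6181869506836), (13.509333610534668, 2.81140398979187), 67.44450378417969)
[526.7  -6.8  68.3] 69 ((529.4160766601562, -5.430866241455078), (23.69893455505371, 64.53042602539062), 20.990324020385742)
[542.8 -93.9  46.8] 7 ((542.9885864257812, -95.2374267578125), (12.320073127746582, 3.139648675918579), 88.14014434814453)
```

Candidates for the cap, as top-view pixels:
- Grey cap on the jar between the jaws, (235,190).
- Grey cap of jar_two, (225,152).
- White tin lid, (257,147).
- Orange lid on the table, (244,255).
- round_jar lid, (364,190).

I choose (235,190): the crop shows it is steel grey, on the amber square jar inside the clamp. The handle is at about (277,185).

```bash
cat >> h.py <<'E'
def plan(pos,yaw):
    s=read_state(); R0=R.from_euler('xyz',s["eef_rot"]); Rt=R.from_euler('xyz',[-np.pi/2,0,np.radians(yaw)])
    print("clock",s["clock"].round(2),"pos",s["eef_pos"].round(1),"rot",np.degrees(s["eef_rot"]).round(1),"F",s["wrist_force"].round(1),"gap",s["finger_gap"].round(1),"q",s["joints"].round(2))
    print("shift",R0.inv().apply(np.array(pos)-s["eef_pos"]).round(1),"turn",np.degrees((R0.inv()*Rt).as_rotvec()).round(1))
E
python3 - <<'E'
from h import *
plan([569.7,-121.5,250],8)
cal=imaging.get_calibration("side")
D=np.load("side0.npz");W=cloud(D["d"],cal)
z=W[...,2]; 
m=(z>65)&(z<120); m[:165]=0;m[200:]=0;m[:,:248]=0;m[:,262:]=0
n,l=cv2.connectedComponents(m.astype(np.uint8))
for i in range(1,n):
    if (l==i).sum()>5: print(np.nanmedian(W[l==i],0).round(1),(l==i).sum(),W[l==i].min(0),W[l==i].max(0))
E
```

```text
Traceback (most recent call last):
  File "h.py", line 16, in plan
    print("clock",s["clock"].round(2),"pos",s["eef_pos"].round(1),"rot",np.degrees(s["eef_rot"]).round(1),"F",s["wrist_force"].round(1),"gap",s["finger_gap"].round(1),"q",s["joints"].round(2))
                  ^^^^^^^^^^^^^^^^
AttributeError: 'float' object has no attribute 'round'
```

```bash
sed -i 's/s\["clock"\].round(2)/round(s["clock"],2)/; s/s\["finger_gap"\].round(1)/round(s["finger_gap"],1)/' h.py
python3 - <<'E'
from h import *
plan([569.7,-121.5,250],8)
cal=imaging.get_calibration("side")
D=np.load("side0.npz");W=cloud(D["d"],cal)
z=W[...,2]; 
m=(z>65)&(z<120); m[:165]=0;m[200:]=0;m[:,:248]=0;m[:,262:]=0
n,l=cv2.connectedComponents(m.astype(np.uint8))
for i in range(1,n):
    if (l==i).sum()>5: print(np.nanmedian(W[l==i],0).round(1),(l==i).sum(),W[l==i].min(0),W[l==i].max(0))
E
```

```text
clock 0.1 pos [ 124.2 -535.6  212.9] rot [-90.    0.1 -76.9] F [-0.2 -0.2 -0.9] gap 94.2 q [-1.41  0.3   1.52  0.    1.32 -0.07]
shift [-302.8  -36.7  527.5] turn [ -0.1 -84.9  -0. ]
[ 567.2 -113.8   91.4] 97 [ 558.80464708 -127.88820143   65.13739068] [ 577.37749461 -109.00811236  108.77751977]
[549.8 -14.  116.4] 104 [530.70848781 -29.65657604 113.8347815 ] [568.27800647   1.21008735 119.9524142 ]
```

```bash
python3 -m handwheel '[[[-15,-30,30,0,-5,0,1],[-40,-37,65,0,-12,0,1],[-60,-37,105,0,-19,0,1],[-80,-37,140,0,-26,0,1],[-100,-37,175,0,-33,0,1]]]' 40; python3 - <<'E'
from h import *
plan([569,-121.3,250],8)
E
```

```text
clock: 0.52
eef_pos: [269.5, -400.4, 250.1]
eef_rot: [-1.57, 0.001, -0.762]
wrist_force: [0.3, -1.0, 0.8]
finger_gap: 94.0
clock 0.52 pos [ 269.5 -400.4  250.1] rot [-90.    0.  -43.6] F [ 0.3 -1.   0.8] gap 94.0 q [-1.05  0.12  1.65  0.    1.37 -0.29]
shift [2.420e+01 3.000e-01 4.086e+02] turn [ -0.1 -51.6  -0. ]
```

```bash
python3 -m handwheel '[[[2,0,40,0,-6,0,1],[4,0,80,0,-12,0,1],[6,0,120,0,-19,0,1],[9,0,160,0,-26,0,1],[12,0,200,0,-33,0,1]]]'; python3 - <<'E'
from h import *
plan([569,-121.3,250],8)
E
```

```text
clock: 0.93
eef_pos: [417.3, -262.1, 250.2]
eef_rot: [-1.57, 0.0, -0.18]
wrist_force: [1.1, -0.9, 0.7]
finger_gap: 94.1
clock 0.93 pos [ 417.3 -262.1  250.2] rot [-89.9   0.  -10.3] F [ 1.1 -0.9  0.7] gap 94.1 q [-0.64  0.14  1.62  0.    1.37 -0.46]
shift [124.1   0.3 165.6] turn [ -0.1 -18.3  -0. ]
```

```bash
python3 -m handwheel '[[[25,0,33,0,-6,0,1],[50,0,66,0,-12,0,1],[75,0,100,0,-18.3,0,1],[100,0,133,0,-18.3,0,1],[124,0,165.6,0,-18.3,0,1]]]'; python3 -m handwheel '[[[0,40,0,0,0,0,0],[0,60,0,0,0,0,0]]]'; python3 - <<'E'
from h import *
plan([569,-121.3,75],8)
s=read_state()
p,d=imaging.camera("wrist"); cv2.imwrite("pics/w1.png",p[:,:,::-1])
E
```

```text
clock: 1.35
eef_pos: [569.6, -119.8, 250.0]
eef_rot: [-1.57, 0.0, 0.141]
wrist_force: [0.4, -2.0, 0.9]
finger_gap: 94.0
clock: 1.52
eef_pos: [570.1, -117.5, 186.6]
eef_rot: [-1.569, 0.003, 0.144]
wrist_force: [-0.7, -1.1, -2.2]
finger_gap: 84.4
clock 1.52 pos [ 570.1 -117.5  186.6] rot [-89.9   0.1   8.3] F [-0.7 -1.1 -2.2] gap 84.4 q [-0.27  0.39  1.46  0.    1.29 -0.41]
shift [ -1.3 111.6  -3.8] turn [-0.1  0.3 -0.1]
```

View pics/w1.png

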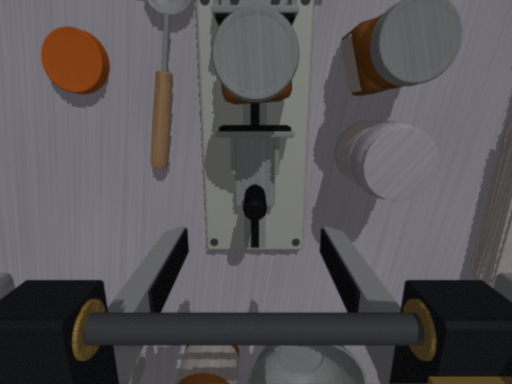

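The wrist view shows the handle at (255,203), midway between the fingers (inner edges at 188 and 320). The cap is at (256,55) and the white tin at (395,160). Next I descend onto the handle.

```bash
python3 - <<'E'
from h import *
s=read_state(); cal=imaging.get_calibration("wrist")
T=np.eye(4);T[:3,:3]=R.from_euler('xyz',s["eef_rot"]).as_matrix();T[:3,3]=s["eef_pos"];T=T@cal["hand_eye"]
print(onplane([[255,195],[256,55]],106,cal,T),onplane([[256,55]],116.5,cal,T))
E
python3 -m handwheel '[[[-1,30,-4,0,0.3,0,0],[-1,60,-4,0,0.3,0,-0.1],[-1,90,-4,0,0.3,0,-0.1],[-1,111,-4,0,0.3,0,-0.1],[-1,111,-4,0,0.3,0,-0.1]]]'; python3 - <<'E'
from h import *
plan([569,-121.3,75],8)
p,d=imaging.camera("wrist"); cv2.imwrite("pics/w2.png",p[:,:,::-1])
E
```

```text
[[ 5.67405100e+02 -1.07892286e+02  1.06000000e+02]
 [ 5.52434994e+02  7.49015596e-02  1.06000000e+02]] [[552.70318649  -1.60036304 116.5       ]]
clock: 1.98
eef_pos: [564.7, -121.6, 68.5]
eef_rot: [-1.564, 0.014, 0.137]
wrist_force: [-1.5, 0.1, -1.2]
finger_gap: 46.7
clock 1.98 pos [ 564.7 -121.6   68.5] rot [-89.6   0.8   7.9] F [-1.5  0.1 -1.2] gap 46.7 q [-0.28  0.52  1.57  0.    1.07 -0.41]
shift [ 4.2 -6.6 -0.2] turn [-0.4 -0.2 -0.8]
```

View pics/w2.png

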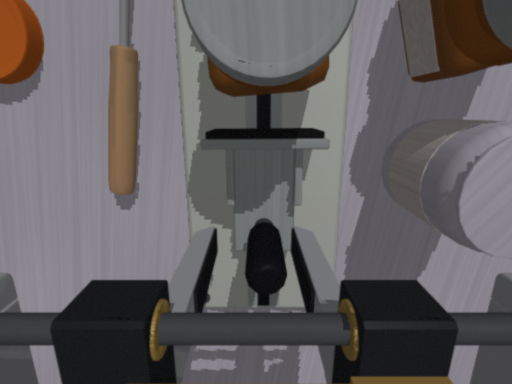

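The handle's top is at (266,270), between the fingers and about 4 mm to the right of centre. I correct for that and close.

```bash
python3 -m handwheel '[[[4,-6,0,0,0,-0.8,-0.15],[4,-6,0,0,0,-0.8,-0.15],[4,-6,0,0,0,-0.8,-0.5]]]' 40; python3 -m handwheel '[[[0,0,0,0,0,0,-0.7],[0,0,0,0,0,0,-1],[0,0,0,0,0,0,-1],[0,0,0,0,0,0,-1]]]' 40; python3 - <<'E'
from h import *
plan([569,-121.3,75],8)
E
```

```text
clock: 2.28
eef_pos: [571.0, -121.7, 79.5]
eef_rot: [-1.566, -0.006, 0.137]
wrist_force: [-0.8, -0.4, -0.2]
finger_gap: 36.4
clock: 2.62
eef_pos: [571.4, -121.9, 80.6]
eef_rot: [-1.567, -0.007, 0.137]
wrist_force: [-0.6, -0.1, 8.4]
finger_gap: 21.1
clock 2.62 pos [ 571.4 -121.9   80.6] rot [-89.8  -0.4   7.8] F [-0.6 -0.1  8.4] gap 21.1 q [-0.28  0.51  1.56  0.01  1.07 -0.42]
shift [-2.3  5.6  0.9] turn [-0.2 -0.2  0.4]
```

```bash
python3 -m handwheel '[[[0,0,3,0,0,0,-1],[0,0,6,0,0,0,-1],[0,0,9,0,0,0,-1],[0,0,12,0,0,0,-1],[0,0,15,0,0,0,-1]]]'; python3 - <<'E'
from h import *
plan([569,-121.3,75],8)
E
```

```text
clock: 3.03
eef_pos: [569.4, -108.6, 80.7]
eef_rot: [-1.57, -0.008, 0.137]
wrist_force: [2.7, -12.5, -3.4]
finger_gap: 21.0
clock 3.03 pos [ 569.4 -108.6   80.7] rot [-89.9  -0.4   7.8] F [  2.7 -12.5  -3.4] gap 21.0 q [-0.25  0.5   1.57  0.    1.06 -0.39]
shift [ -2.2   5.7 -12.5] turn [-0.1 -0.2  0.4]
```

Sliding force is 12.8 N, as expected. I continue in small steps.

```bash
python3 -m handwheel '[[[0,0,3,0,0,0,-1],[0,0,5,0,0,0,-1],[0,0,7,0,0,0,-1],[0,0,9,0,0,0,-1]]]';  python3 -m handwheel '[[[0,0,2,0,0,0,-1],[0,0,4,0,0,0,-1]]]'; python3 - <<'E'
from h import *
plan([569,-121.3,75],8)
p,d=imaging.camera("top"); np.savez("top1.npz",p=p,d=d)
c=p[130:270,190:320]; cv2.imwrite("pics/topc1.png",cv2.resize(c,None,fx=4.25,fy=4.25,interpolation=cv2.INTER_CUBIC)[:,:,::-1])
p,d=imaging.camera("wrist"); cv2.imwrite("pics/w3.png",p[:,:,::-1])
E
```

```text
clock: 3.37
eef_pos: [568.4, -101.2, 80.7]
eef_rot: [-1.573, -0.008, 0.136]
wrist_force: [2.8, -13.9, -4.8]
finger_gap: 21.2
clock: 3.53
eef_pos: [568.1, -99.2, 80.7]
eef_rot: [-1.576, -0.009, 0.136]
wrist_force: [4.0, -14.1, -5.1]
finger_gap: 21.5
clock 3.53 pos [568.1 -99.2  80.7] rot [-90.3  -0.5   7.8] F [  4.  -14.1  -5.1] gap 21.5 q [-0.24  0.49  1.58 -0.    1.06 -0.37]
shift [ -2.1   5.8 -22. ] turn [ 0.3 -0.2  0.5]
```

View pics/w3.png

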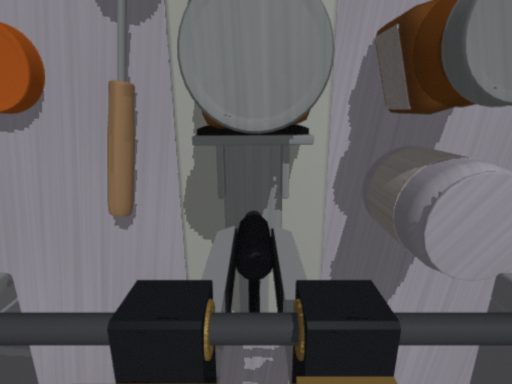

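The jaw plate at (253,135) has reached the jar. I keep pushing until the force rises sharply.

```bash
python3 -m handwheel '[[[0,0,3,0,0,0,-1],[0,0,4,0,0,0,-1],[0,0,5,0,0,0,-1]]]';  python3 -m handwheel '[[[0,0,2,0,0,0,-1],[0,0,4,0,0,0,-1]]]';python3 -m handwheel '[[[0,0,2,0,0,0,-1],[0,0,4,0,0,0,-1]]]'
```

```text
clock: 3.88
eef_pos: [567.6, -95.6, 80.8]
eef_rot: [-1.578, -0.009, 0.135]
wrist_force: [4.7, -13.7, -3.5]
finger_gap: 21.4
clock: 4.05
eef_pos: [567.3, -93.7, 80.7]
eef_rot: [-1.581, -0.01, 0.135]
wrist_force: [4.2, -14.9, -4.5]
finger_gap: 21.4
clock: 4.22
eef_pos: [567.2, -93.0, 80.8]
eef_rot: [-1.587, -0.011, 0.134]
wrist_force: [6.1, -33.0, -8.7]
finger_gap: 21.0
```

```bash
python3 -m handwheel '[[[0,0,4,0,0,0,-1],[0,0,4,0,0,0,-1],[0,0,4,0,0,0,-1],[0,0,4,0,0,0,-1]]]'; python3 - <<'E'
from h import *
plan([569,-121.3,75],8)
p,d=imaging.camera("wrist"); cv2.imwrite("pics/w4.png",p[:,:,::-1])
cal=imaging.get_calibration("top")
p,d=imaging.camera("top"); np.savez("top2.npz",p=p,d=d)
c=p[150:230,200:310]; cv2.imwrite("pics/topc2.png",cv2.resize(c,None,fx=7,fy=7,interpolation=cv2.INTER_CUBIC)[:,:,::-1])
E
```

```text
clock: 4.55
eef_pos: [567.1, -92.4, 80.8]
eef_rot: [-1.592, -0.012, 0.133]
wrist_force: [6.5, -24.3, -8.0]
finger_gap: 21.1
clock 4.55 pos [567.1 -92.4  80.8] rot [-91.2  -0.7   7.6] F [  6.5 -24.3  -8. ] gap 21.1 q [-0.22  0.48  1.59 -0.02  1.05 -0.34]
shift [ -2.1   6.4 -28.7] turn [ 1.2 -0.4  0.7]
```

View pics/w4.png

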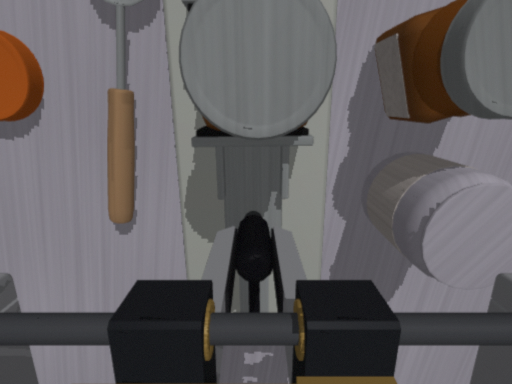

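View pics/topc2.png

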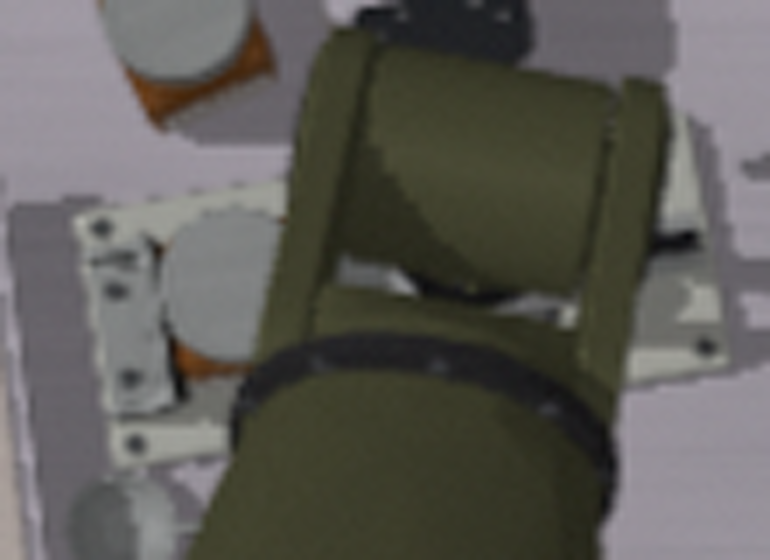

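The jar's face and cap now sit against both jaw faces: the jaw plate at (253,138) touches the jar, and the force rose to 33 N without further travel. I release and rise.

```bash
python3 -m handwheel '[[[0,0,0,0,0,0,-0.8],[0,0,0,0,0,0,-0.2],[0,0,0,0,0,0,0],[0,0,0,0,0,0,0]]]'; python3 -m handwheel '[[[0,-25,0,0,0,0,0],[0,-60,0,0,0,0,0.4],[0,-95,-10,0,0,0,0.9],[0,-130,-30,0,0,0,0.9],[0,-130,-45,0,0,0,0.9]]]'; python3 - <<'E'
from h import *
s=read_state(); print(s["eef_pos"],np.degrees(s["eef_rot"]))
p,d=imaging.camera("wrist"); cv2.imwrite("pics/w5.png",p[:,:,::-1]); np.savez("w5.npz",p=p,d=d)
plan([551,4,180],-22)
E
```

```text
clock: 4.98
eef_pos: [567.1, -92.3, 80.9]
eef_rot: [-1.592, -0.012, 0.133]
wrist_force: [-0.1, -0.1, -0.8]
finger_gap: 37.7
clock: 5.4
eef_pos: [573.3, -135.3, 219.4]
eef_rot: [-1.597, -0.021, 0.135]
wrist_force: [0.1, 0.3, 0.4]
finger_gap: 70.1
[ 573.27527737 -135.30737582  219.41558654] [-91.4760915   -1.2013555    7.71009703]
clock 5.45 pos [ 572.6 -137.4  215.8] rot [-91.4  -1.    7.6] F [ 0.4 -0.7 -0.7] gap 74.7 q [-0.29  0.37  1.42 -0.02  1.32 -0.42]
shift [ -3.4  32.2 143.8] turn [ 1.1 29.6  1.4]
```

View pics/w5.png

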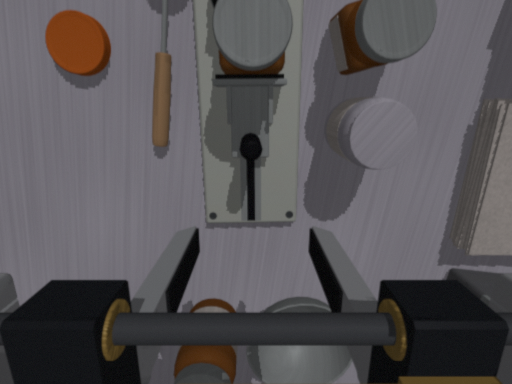

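```bash
cat >> h.py <<'E'
def wristT(s):
    T=np.eye(4);T[:3,:3]=R.from_euler('xyz',s["eef_rot"]).as_matrix();T[:3,3]=s["eef_pos"];return T@imaging.get_calibration("wrist")["hand_eye"]
def capfind(d,T,c0,zr=(111,122)):
    W=cloud(d,imaging.get_calibration("wrist"),T); 
    m=(W[...,2]>zr[0])&(W[...,2]<zr[1])&(np.hypot(W[...,0]-c0[0],W[...,1]-c0[1])<50)
    P=W[m]; return P,m
E
python3 - <<'E'
from h import *
p,d=np.load("w5.npz")["p"],np.load("w5.npz")["d"]
T=wristT(dict(eef_pos=[573.27527737,-135.30737582,219.41558654],eef_rot=np.radians([-91.4760915,-1.2013555,7.71009703])))
P,m=capfind(d,T,(551,4),(105,130)); print(len(P),np.median(P,0),cv2.minEnclosingCircle(P[:,:2].astype(np.float32)))
# also top view current
p,d=imaging.camera("top"); W=cloud(d,imaging.get_calibration("top"))
m=(W[...,2]>110)&(W[...,2]<123)&(np.hypot(W[...,0]-551,W[...,1]-4)<45); P=W[m]; print(len(P),np.median(P,0) if len(P) else 0,cv2.minEnclosingCircle(P[:,:2].astype(np.float32)))
c=p[150:230,200:310]; cv2.imwrite("pics/topc3.png",cv2.resize(c,None,fx=7,fy=7,interpolation=cv2.INTER_CUBIC)[:,:,::-1])
E
```

```text
4629 [556.03090718   2.09364673 116.21360067] ((555.2439575195312, 6.277001857757568), 32.28740692138672)
386 [553.56527282   7.87922179 116.23038904] ((553.5828857421875, 7.196443557739258), 32.24876022338867)
```

View pics/topc3.png

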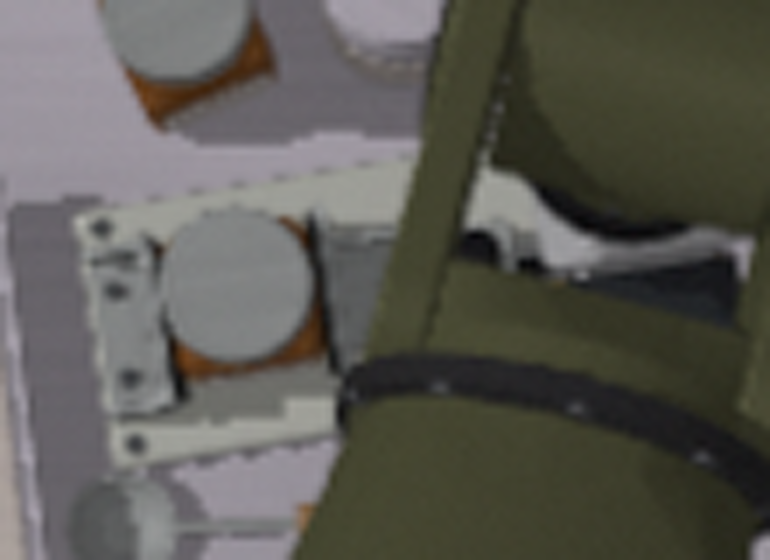

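```bash
python3 - <<'E'
from h import *
plan([554,7,190],-22)
E
python3 -m handwheel '[[[0,5,35,0.3,6,0.3,0.9],[0,10,70,0.6,12,0.6,0.9],[0,20,105,0.9,18,1,0.9],[-2,28,135,1.1,24,1.2,0.9],[-2,28,147,1.1,29.6,1.4,0.9]]]';  python3 -m handwheel '[[[0,0,0,0,0,0,0.9]]]'; python3 - <<'E'
from h import *
plan([554,7,190],-22)
s=read_state(); p,d=imaging.camera("wrist"); cv2.imwrite("pics/w6.png",p[:,:,::-1])
P,m=capfind(d,wristT(s),(554,7),(108,124)); print(len(P),np.median(P,0),cv2.minEnclosingCircle(P[:,:2].astype(np.float32)))
print(cv2.boundingRect(m.astype(np.uint8)))
plan([554,7,190],-22)
E
```

```text
clock 5.5 pos [ 571.7 -135.9  213.1] rot [-91.3  -0.8   7.6] F [-0.   0.1 -0.4] gap 78.1 q [-0.29  0.37  1.43 -0.02  1.32 -0.42]
shift [  1.   19.8 144.4] turn [ 1.1 29.6  1.1]
clock: 5.92
eef_pos: [548.7, 12.7, 178.7]
eef_rot: [-1.572, 0.01, -0.388]
wrist_force: [-0.6, 0.6, -0.7]
finger_gap: 89.2
clock: 6.0
eef_pos: [547.8, 15.3, 177.5]
eef_rot: [-1.573, 0.012, -0.39]
wrist_force: [0.5, -1.0, 0.5]
finger_gap: 89.2
clock 6.0 pos [547.8  15.3 177.5] rot [-90.1   0.7 -22.3] F [ 0.5 -1.   0.5] gap 89.2 q [-0.04  0.33  1.56  0.    1.26  0.35]
shift [  8.8 -12.6  -5.4] turn [ 0.1 -0.3 -0.7]
4728 [555.97725921   8.55352263 116.39297657] ((554.8109741210938, 6.480214595794678), 32.63212966918945)
(227, 178, 80, 77)
clock 6.05 pos [547.7  14.6 177.1] rot [-90.1   0.7 -22. ] F [-0.4 -1.  -0.7] gap 89.2 q [-0.04  0.33  1.56  0.    1.26  0.34]
shift [  8.5 -13.   -4.7] turn [ 0.1 -0.  -0.7]
```

View pics/w6.png

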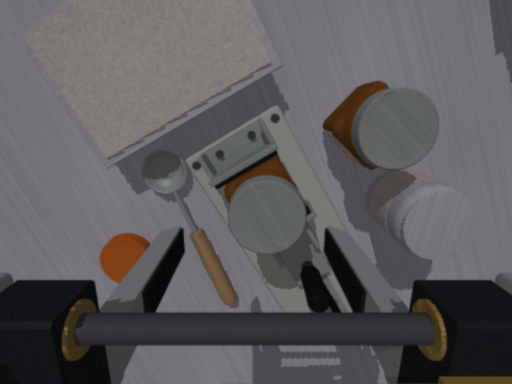

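The close view confirms the target: the steel cap is at (267,216) on the amber jar between the jaws, with jar_two's cap at (395,128) and the white tin at (435,215) clear of the fingers. Next I centre, level and descend.

```bash
python3 -m handwheel '[[[9,10,-5,0,0,-0.7,0.9],[9,30,-5,0,0,-0.7,0.9],[9,40,-5,0,0,-0.7,0.9],[9,40,-5,0,0,-0.7,0.9],[9,40,-5,0,0,-0.7,0.9]]]';  python3 - <<'E'
from h import *
s=read_state(); p,d=imaging.camera("wrist"); cv2.imwrite("pics/w7.png",p[:,:,::-1])
P,m=capfind(d,wristT(s),(554,7),(108,124)); print(len(P),np.median(P,0),cv2.minEnclosingCircle(P[:,:2].astype(np.float32)))
plan([554.2,6.9,99],-22)
E
```

```text
clock: 6.47
eef_pos: [553.5, 6.2, 136.8]
eef_rot: [-1.574, 0.001, -0.383]
wrist_force: [-0.2, 0.1, 0.1]
finger_gap: 89.5
6723 [556.29615691   8.93603826 116.3389314 ] ((555.2254638671875, 6.465385913848877), 32.526771545410156)
clock 6.52 pos [553.8   6.3 137.6] rot [-90.1   0.  -22. ] F [ 0.5 -0.3  0.5] gap 89.5 q [-0.05  0.38  1.6  -0.    1.16  0.33]
shift [ 0.1 38.6  0.7] turn [ 0.1  0.  -0. ]
```

View pics/w7.png

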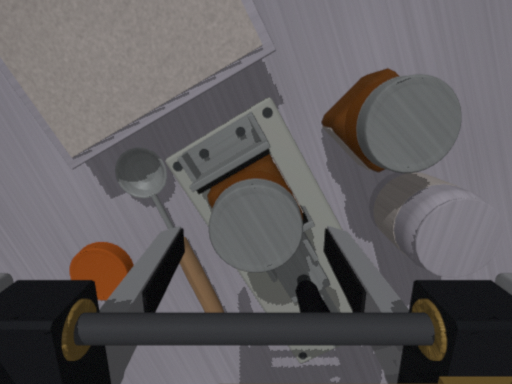

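The cap at (256,225) is centred between the fingers (185 and 325). I go down.

```bash
python3 -m handwheel '[[[0,12,0.7,0,0,0,0.9],[0,25,0.7,0,0,0,0.9],[0,34,0.7,0,0,0,0.9],[0,38,0.7,0,0,0,0.9],[0,38,0.7,0,0,0,0.9]]]';  python3 -m handwheel '[[[0,0,0,0,0,0,0.9]]]';python3 - <<'E'
from h import *
plan([554.2,6.9,99],-22)
E
```

```text
clock: 6.93
eef_pos: [553.7, 6.9, 98.7]
eef_rot: [-1.574, 0.001, -0.383]
wrist_force: [-0.8, -0.5, -0.8]
finger_gap: 89.3
clock: 7.02
eef_pos: [553.9, 6.9, 99.0]
eef_rot: [-1.573, 0.001, -0.383]
wrist_force: [0.7, -0.3, 0.1]
finger_gap: 89.7
clock 7.02 pos [553.9   6.9  99. ] rot [-90.2   0.1 -22. ] F [ 0.7 -0.3  0.1] gap 89.7 q [-0.05  0.43  1.63 -0.    1.09  0.33]
shift [ 0.2 -0.   0.1] turn [ 0.2  0.  -0.1]
```

Close with a light grip first to check the centring, then grip hard.

```bash
python3 -m handwheel '[[[0,0,0,0,0,0,0.5],[0,0,0,0,0,0,0.2],[0,0,0,0,0,0,-0.2],[0,0,0,0,0,0,-0.2],[0,0,0,0,0,0,-0.2]]]' 15;  python3 -m handwheel '[[[0,0,0,0,0,0,-1],[0,0,0,0,0,0,-1],[0,0,0,0,0,0,-1]]]' 15;  python3 -m handwheel '[[[0,0,0,0,0,0,-1],[0,0,0,0,0,0,-1],[0,0,0,0,0,0,-1]]]' 60; python3 - <<'E'
from h import *
plan([554.2,6.9,99],-22)
E
```

```text
clock: 7.43
eef_pos: [554.5, 6.6, 99.5]
eef_rot: [-1.573, -0.001, -0.383]
wrist_force: [3.5, -1.2, 2.0]
finger_gap: 64.7
clock: 7.68
eef_pos: [554.5, 6.6, 99.5]
eef_rot: [-1.573, -0.001, -0.383]
wrist_force: [1.7, -1.8, -1.0]
finger_gap: 64.9
clock: 7.93
eef_pos: [554.5, 6.6, 99.4]
eef_rot: [-1.573, -0.001, -0.383]
wrist_force: [1.0, -0.7, -0.2]
finger_gap: 64.0
clock 7.93 pos [554.5   6.6  99.4] rot [-90.1  -0.  -22. ] F [ 1.  -0.7 -0.2] gap 64.0 q [-0.05  0.43  1.63 -0.    1.09  0.33]
shift [-0.4  0.4  0.2] turn [0.1 0.  0. ]
```

Well gripped with little side force. I now turn anticlockwise (negative about tool y).

```bash
python3 -m handwheel '[[[0,0,0,0,-3,0,-1],[0,0,0,0,-6,0,-1],[0,0,0,0,-9,0,-1],[0,0,0,0,-12,0,-1],[0,0,0,0,-15,0,-1]]]' ; python3 - <<'E'
from h import *
plan([554.2,6.9,99],-22); print(read_state()["moment"])
p,d=imaging.camera("wrist"); cv2.imwrite("pics/w8.png",p[:,:,::-1])
E
```

```text
clock: 8.35
eef_pos: [554.5, 6.7, 99.7]
eef_rot: [-1.573, -0.0, -0.119]
wrist_force: [0.1, -0.6, 2.4]
finger_gap: 63.6
clock 8.35 pos [554.5   6.7  99.7] rot [-90.1  -0.   -6.8] F [ 0.1 -0.6  2.4] gap 63.6 q [-0.05  0.43  1.63 -0.    1.09  0.07]
shift [-0.3  0.7  0.1] turn [ 0.1 15.2  0. ]
[-0.08877371 -0.02034039 -0.35867111]
```

View pics/w8.png

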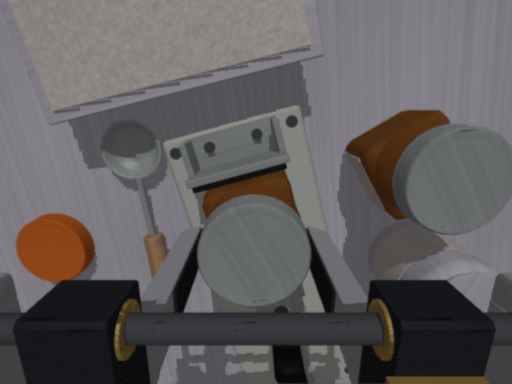

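The jar is still square with the fixed jaw: its amber edge at (250,190) is parallel to the jaw face. The reaction moment is 0.36 N m. I continue.

```bash
python3 -m handwheel '[[[0,0,0,0,-3,0,-1],[0,0,0,0,-6,0,-1],[0,0,0,0,-9,0,-1],[0,0,0,0,-12,0,-1],[0,0,0,0,-15,0,-1]]]' ;  python3 -m handwheel '[[[0,0,0,0,-3,0,-1],[0,0,0,0,-6,0,-1],[0,0,0,0,-9,0,-1],[0,0,0,0,-12,0,-1],[0,0,0,0,-15,0,-1]]]' ; python3 - <<'E'
from h import *
plan([554.2,6.9,99],-22); print(read_state()["moment"])
p,d=imaging.camera("wrist"); cv2.imwrite("pics/w9.png",p[:,:,::-1])
E
```

```text
clock: 8.82
eef_pos: [554.6, 6.8, 100.1]
eef_rot: [-1.573, 0.0, 0.147]
wrist_force: [-0.9, 0.2, 3.7]
finger_gap: 64.2
clock: 9.23
eef_pos: [554.6, 6.9, 100.4]
eef_rot: [-1.573, 0.001, 0.41]
wrist_force: [0.3, 0.2, 3.9]
finger_gap: 64.0
clock 9.23 pos [554.6   6.9 100.4] rot [-90.1   0.   23.5] F [0.3 0.2 3.9] gap 64.0 q [-0.05  0.43  1.63 -0.    1.09 -0.46]
shift [-0.3  1.4  0.2] turn [ 0.1 45.5  0. ]
[-0.09530672 -0.00729596 -0.1109647 ]
```

View pics/w9.png

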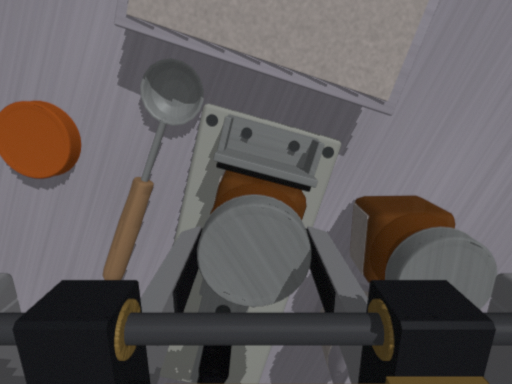

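The cap texture is unchanged relative to the fingers, so the cap turns with the tool; it has turned about 45° so far. The jar is still parallel to the jaw at (265,180). I continue to about 61°.

```bash
python3 -m handwheel '[[[0,0,0,0,-3,0,-1],[0,0,0,0,-6,0,-1],[0,0,0,0,-9,0,-1]]]' ;  python3 -c "
from h import *
print(read_state()['moment'])";python3 -m handwheel '[[[0,0,0,0,-3,0,-1],[0,0,0,0,-6,0,-1],[0,0,0,0,-6.5,0,-1]]]' ; python3 - <<'E'
from h import *
plan([554.2,6.9,99],-22); print(read_state()["moment"])
p,d=imaging.camera("wrist"); cv2.imwrite("pics/w10.png",p[:,:,::-1])
E
```

```text
clock: 9.53
eef_pos: [554.5, 7.0, 100.4]
eef_rot: [-1.572, 0.001, 0.572]
wrist_force: [0.6, -0.0, 0.8]
finger_gap: 64.1
[-0.00937082 -0.12487125  0.02526628]
clock: 9.78
eef_pos: [554.4, 7.1, 100.4]
eef_rot: [-1.572, 0.001, 0.686]
wrist_force: [-0.8, -0.1, 2.0]
finger_gap: 64.2
clock 9.78 pos [554.4   7.1 100.4] rot [-90.1   0.1  39.3] F [-0.8 -0.1  2. ] gap 64.2 q [-0.05  0.43  1.63 -0.    1.09 -0.74]
shift [-0.2  1.4 -0. ] turn [ 0.1 61.3 -0. ]
[ 0.0505885  -0.11080919 -0.04904175]
```

View pics/w10.png

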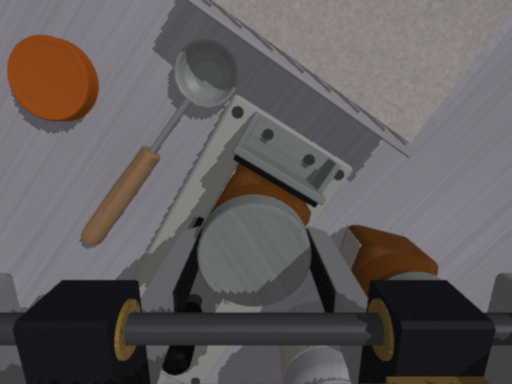

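The moment has dropped to about zero, so the threads have let go at 61° (1.07 rad), and the jar is square. I lift straight up: a small test first, then the rest.

```bash
python3 -m handwheel '[[[0,-1,0,0,0,0,-1],[0,-2,0,0,0,0,-1],[0,-4,0,0,0,0,-1]]]' ; python3 -m handwheel '[[[0,-2,0,0,0,0,-1],[0,-4,0,0,0,0,-1],[0,-6,0,0,0,0,-1],[0,-8,0,0,0,0,-1]]]'; python3 - <<'E'
from h import *
plan([554.4,7.0,131],39.3); print(read_state()["moment"])
p,d=imaging.camera("side"); c=p[165:265,190:320]; cv2.imwrite("pics/s11.png",cv2.resize(c,None,fx=5,fy=5,interpolation=cv2.INTER_CUBIC)[:,:,::-1])
E
```

```text
clock: 10.08
eef_pos: [554.2, 7.1, 104.3]
eef_rot: [-1.572, 0.002, 0.683]
wrist_force: [-0.5, 0.1, -0.2]
finger_gap: 63.9
clock: 10.42
eef_pos: [554.2, 7.1, 112.5]
eef_rot: [-1.572, 0.002, 0.682]
wrist_force: [-0.4, -0.2, -1.0]
finger_gap: 63.9
clock 10.42 pos [554.2   7.1 112.5] rot [-90.1   0.1  39.1] F [-0.4 -0.2 -1. ] gap 63.9 q [-0.05  0.41  1.62 -0.    1.11 -0.73]
shift [  0.1 -18.5  -0.2] turn [ 0.1 -0.2 -0.1]
[-0.00248557 -0.10592894 -0.03500551]
```

View pics/s11.png

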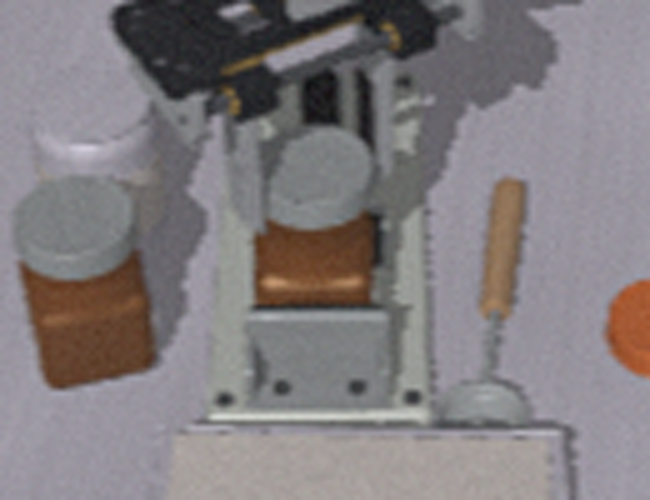

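The side view shows the cap between the fingers at (320,178) with the jar body still on the board at (315,260). The force is about zero. I continue up.

```bash
python3 -m handwheel '[[[0,-4,0,0,0,0,-1],[0,-9,0,0,0,0,-1],[0,-14,0,0,0,0,-1],[0,-19,0,0,0,0,-1],[0,-19,0,0,0,0,-1]]]' ; python3 -m handwheel '[[[0,0,0,0,0,0,-1],[0,0,0,0,0,0,-1],[0,0,0,0,0,0,-1],[0,0,0,0,0,0,-1]]]'; python3 - <<'E'
from h import *
plan([554.4,7.0,131],39.3)
p,d=imaging.camera("side"); W=cloud(d,imaging.get_calibration("side"))
c=p[165:265,190:320]; cv2.imwrite("pics/s12.png",cv2.resize(c,None,fx=5,fy=5,interpolation=cv2.INTER_CUBIC)[:,:,::-1])
q=np.linalg.norm(W[...,:2]-[554.4,7],axis=-1)<24; z=W[...,2]
print("cap top z",np.nanmedian(z[q&(z>135)]),(q&(z>135)&(z<160)).sum())
p,d=imaging.camera("wrist"); cv2.imwrite("pics/w12.png",p[:,:,::-1])
E
```

```text
clock: 10.88
eef_pos: [554.9, 7.1, 133.2]
eef_rot: [-1.573, 0.0, 0.682]
wrist_force: [0.4, 0.8, 0.3]
finger_gap: 64.0
clock: 11.22
eef_pos: [554.8, 7.2, 133.0]
eef_rot: [-1.573, 0.0, 0.682]
wrist_force: [-0.2, -0.5, -0.4]
finger_gap: 64.1
clock 11.22 pos [554.8   7.2 133. ] rot [-90.1   0.   39.1] F [-0.2 -0.5 -0.4] gap 64.1 q [-0.05  0.39  1.6  -0.    1.15 -0.73]
shift [-0.4  2.   0.1] turn [ 0.1 -0.2 -0. ]
cap top z 266.070559989781 186
```

View pics/s12.png

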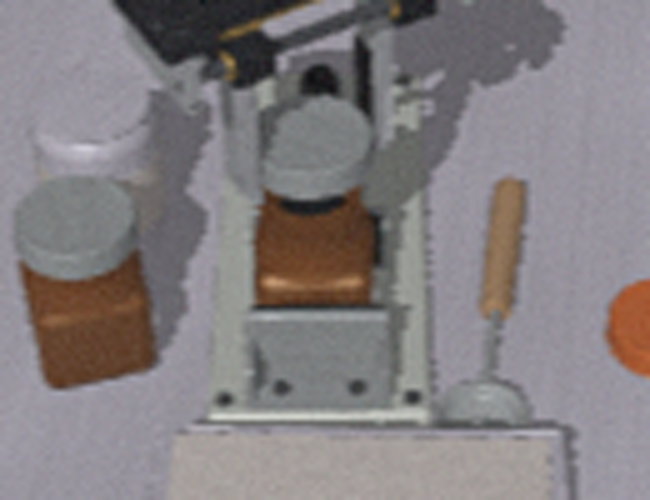

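View pics/w12.png

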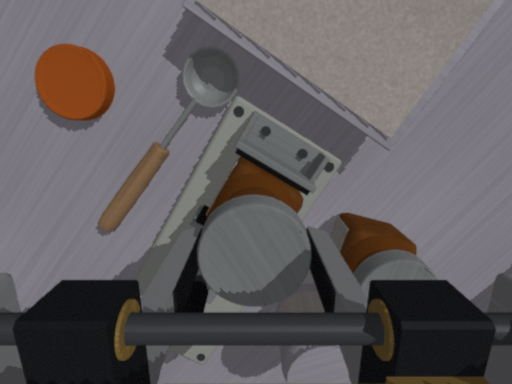

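The cap is off: the jar's dark mouth shows at (315,200) below the level cap in the side view. The cap's lower edge is about 22 mm above the rim, and the jar is square in the closed jaws. I hand in.

```bash
python3 -c "
from h import *
print(order.sign_off())"
```

```text
the job is handed in; nothing more can be done
None
```

I opened the jar and handed the job in with the cap still held level above it. The hand-in reports no verdict.

- **Clamping:** I gripped the jaw's handle and slid it about 29 mm at about 13 N. The force then rose to 33 N with the jar held square between both jaws.
- **Unscrewing:** I gripped the cap at 60 N and turned it 61° (1.07 rad) anticlockwise. The moment fell from 0.36 N m to about zero, so the threads had let go. I judged this turn from the gripper's rotation and from the cap texture staying fixed relative to the fingers.
- **Lifting:** I raised the cap straight up with no noticeable force on the wrist.

**Last checks:** The wrist pose puts the cap's lower edge about 22 mm above the rim, within about 1 mm of its measured axis when it was gripped. The tool is level to about 0.1°, the finger gap is 64 mm and the wrist force is near zero. The side and wrist pictures show the jar's mouth open, the jar square in the closed jaws on the board, and the neighbouring things in those pictures apparently where they were. The hand-in came at about 11.3 s of the 51 s allowed.

**Disagreements:**
- The final depth check of the cap's height failed. It read 266 mm because it picked up gripper points, so the height rests on the arm's pose and the side picture.
- The top and wrist cameras differed by 1–2 mm on the cap's centre; I used a position between them.

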